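# Fetch the bench block from behind the jars

### The arm

A 6-joint arm with a two-finger parallel gripper is mounted at the origin on a cart in front of the work surface, level with it; the furniture and walls round the work are solid. World frame = base frame: x ahead of the robot, y to its left, z up, the work surface at z = 0. Lengths are in m, angles in rad, forces in N, time in s.
With the tool pointing down it reaches from about 0.4 to 0.825 m from the base axis. Payload 7 kg.
Tool frame: the origin (TCP) lies at the very end of the fingers, on their centre line; the grasp point (between the pads) lies 19 mm behind it; z points along the fingers, y is the line along which they close (so a half turn about z gives the same grasp; the last joint's range is limited). The gripper opens to 88 mm and grips with 3 to 60 N. Pads are 19 mm wide; open, the fingers measure 130 mm over their backs; the gripper's body (78 mm by 193 mm) begins 47 mm behind the grasp point.
Start: joints at [-0.916, 0.359, 0.012, 0, -1.224, -0.288], TCP at [0.242, -0.63, 0.227] pointing down, gripper open.
Joint ranges: [-3.07, 3.07], [-1.43, 2.12], [-1.02, 1.25], [-3.03, 1.67], [-3.05, -0], [-3.03, 3.03]. Speed limits (rad/s): [2.39, 2.39, 3.01, 3.14, 3.14, 3.14].

### API

Orientations are given as a rotation vector (axis times angle).
In Python, from workcell import r gives the robot as it stands. The module is installed in compiled form; this text tells all that it offers.
- The arm moves only by the shell command python3 -m creep 'ROWS'. ROWS is JSON, a list of rows, each an object with "slide": the shift along the tool's x, y, z in m, a list of three; "twist": the turn, a rotation vector about the tool's x, y, z in rad, a list of three; "claw": the finger opening in m, from 0 to 0.0876. A call has 1 to 12 rows; each row shifts and turns the commanded pose from where the row before left it, along the tool's axes as they then stand; what a row does not reach is not made up. A row lasts 1/8 s, in which the tool goes at most 62.5 mm and 10.7 degrees, less where a joint would pass 70% of its speed; a pose out of reach is approached as far as the arm can. A call with a gripper value outside its range is refused whole. The fingers move at their own pace and stop on an object; the grip force is fixed at half the most. Time passes only in rows, so rows that do not move let the fingers close. It gives the time, the measured TCP pose, the force, the opening and the grip force at its end, in the units of the state.
- r.observe(): the state, without advancing time (a new reading comes with each control period).
- r.get_image(name): name is "scene" or "top" or "wrist"; returns a dict with "image" (480x640x3 uint8, red, green, blue), "range_z" (480x640 float32, m along the optical axis (not along the pixel's ray), 0 where there is no reading), "fx", "fy", "cx", "cy" (pixels), "k1" (the pictures are not rectified: a ray, as slopes to the right and down, at radius r is drawn at 1 + k1 r^2 times it, then the intrinsics apply), "T" (4x4, takes a point from camera to world coordinates). Camera axes: x right, y down, z forward; pixel columns grow to the right and rows downward; lengths in m; the calibration is good to about 2 mm. A picture is of the moment at which its call begins.
- r.finish_job(): hands the job in; it is judged then, once.
The state is a dict: "t": time; "qpos": joint angles; "joint_vel": joint speeds; "effort": joint torques, N m; "position": TCP position; "orientation": TCP orientation; "contact_force": force on the tool from outside, world axes, zero at the start; "ft_torque": the same for the moment, N m; "opening": finger opening in m; "finger_force": force on a finger pad.
Only numpy, scipy, OpenCV 4.12 (cv2) and the standard library are available. Lean on these libraries where they do the work, as an engineer would, in place of code of your own. Each camera call takes 0.05 s, during which the arm holds its last target. There are 200 camera calls.

### The job

The steel bench block lies in the wooden caddy behind two jars. Set both jars aside, upright, in the shallow side tray; then take out the block and lay it flat in the middle of the cork pad, its long sides along the pad's long sides. Once the block lies there, put each jar back, upright, on the very spot in the caddy where it stood before.

Things in the scene. Friction and masses are not known exactly. Their poses are not given: they have to be found in the camera images.
- caddy: Fixed pale wood tray, 168 (x) by 150 mm (y); origin on the bench, x to its back, y left. Floor 4 mm thick, walls 24 mm, front lip 12 mm high. Jars stand in front (x -45 mm, y +28 and -28 mm, either way round, 5 to 11 mm apart); behind, two dark cheeks 22 mm high leave a nest 76 mm wide (y) round the block: 8 mm from jars to block, 38 mm free behind it. Block can be gripped only front and back.
- side_tray: Fixed shallow empty tray of darker wood, 120 mm (its x) by 210 mm (its y), walls 14 mm high and 5 mm thick, floor 5 mm thick; origin on the bench surface at its centre, z up. Both jars fit in it next to one another along y.
- pad_top (a point): Centre of the top face of a fixed cork pad, 90 mm (its x) by 130 mm (its y, the long side), 4 mm thick, lying on the bench; z up.
- wide_jar_mid (a point): The wider of the two loose lidded jars in the caddy: 54 mm diameter, 62 mm high, about 0.07 kg. Point on its axis, 31 mm above its underside; z up. Its opaque lid, 54 mm in diameter, is the top 16 mm (15 to 31 mm above the point); the body tapers from 50 to 46 mm. Grip the lid front and back, along the caddy's x: block and cheeks are lower than the lid.
- narrow_jar_mid (a point): The narrower of the two loose lidded jars in the caddy: 42 mm diameter, 58 mm high, about 0.045 kg. Point on its axis, 29 mm above its underside; z up. Its opaque lid, 42 mm in diameter, is the top 15 mm (14 to 29 mm above the point); the body tapers from 36 to 33 mm. Grip the lid front and back, along the caddy's x.
- block_mid (a point): Centre of the loose black steel bench block, 44 mm (its x) by 66 mm (its y) by 22 mm high, about 0.42 kg; z up. At the start it lies in the caddy's nest, its y along the caddy's y, its top 26 mm above the bench.
There are look-alikes about, which are no part of the job. Leave any turquoise look-alike of the part that bears wide_jar_mid alone.

How it is judged:
On the way, in this order (a step that is already met when the one before it is completed fails the run):
1. both jars stand upright and released in the side tray (x of wide_jar_mid in the frame of side_tray between -0.045 and 0.045 m and y of wide_jar_mid in the frame of side_tray between -0.088 and 0.088 m and z of each of wide_jar_mid, narrow_jar_mid in the frame of side_tray below 0.045 m and angle between each of wide_jar_mid, narrow_jar_mid's own z axis and vertical below 0.15 rad and linear speed of each of wide_jar, narrow_jar below 0.02 m/s and contact force between the fingers and wide_jar below 0.2 N and x of narrow_jar_mid in the frame of side_tray between -0.045 and 0.045 m and y of narrow_jar_mid in the frame of side_tray between -0.088 and 0.088 m and contact force between the fingers and narrow_jar below 0.2 N), for 0.2 s.
2. the block lies released in the middle of the pad, along it, while both jars still stand in the side tray (all of step 1 and horizontal distance between block_mid and pad_top below 0.015 m and angle between the y axis of block_mid and the y axis of pad_top, either way round below 0.2 rad and z of block_mid in the frame of pad_top below 0.016 m and angle between block_mid's own z axis and vertical below 0.1 rad and linear speed of block below 0.02 m/s and contact force between the fingers and block below 0.2 N), for 0.2 s.
At the end, for the whole second after the job is handed in: The block lies flat on the pad, its centre within 15 mm of the pad's centre and its long sides within 0.2 rad of the pad's; each jar stands upright in the caddy within 12 mm of where it stood at the start; all released and at rest (horizontal distance between block_mid and pad_top below 0.015 m and angle between the y axis of block_mid and the y axis of pad_top, either way round below 0.2 rad and z of block_mid in the frame of pad_top below 0.016 m and angle between each of block_mid, wide_jar_mid, narrow_jar_mid's own z axis and vertical below 0.1 rad and linear speed of each of block, wide_jar, narrow_jar below 0.02 m/s and contact force between the fingers and block below 0.2 N and distance of each of wide_jar_mid, narrow_jar_mid from where it was at the start of the episode below 0.012 m and contact force between the fingers and wide_jar below 0.2 N and contact force between the fingers and narrow_jar below 0.2 N); the robot touches nothing.
It fails at once if a jar is tipped over (more than 0.6 rad) (angle between any of wide_jar_mid, narrow_jar_mid's own z axis and vertical above 0.6 rad).
It also fails if it takes over 125 s, if anything falls off the work surface, if the arm or the gripper's body presses on something with over 40 N, if the wrist force passes 120 N, or if a joint passes its speed limit or range.

## Working session

There is one attempt and no reset: what is moved stays moved. The work goes in short steps, Python scripts to look and compute and a shell command to move; the robot and the scene stay as the last step left them, time stands still between calls to the robot, and variables do not carry over. Pictures are saved under pics/ and viewed, at most 14 in all, crops included, and the job is handed in when it is done.

```bash
mkdir -p pics
cat > h.py <<'E'
import numpy as np, cv2, json
from workcell import r
from scipy.spatial.transform import Rotation as R
def shot(n,fn):
    d=r.get_image(n); cv2.imwrite('pics/'+fn+'.png',d['image'][:,:,::-1]); np.savez('pics/'+fn+'.npz',**d); return d
def load(fn): return dict(np.load('pics/'+fn+'.npz'))
def ray(d,u,v):
    u=np.atleast_1d(u).astype(float);v=np.atleast_1d(v).astype(float)
    xd=(u-d['cx'])/d['fx'];yd=(v-d['cy'])/d['fy'];x,y=xd.copy(),yd.copy()
    for _ in range(20):
        s=1+d['k1']*(x*x+y*y);x=xd/s;y=yd/s
    T=d['T'];return T[:3,3],np.c_[x,y,np.ones_like(x)]@T[:3,:3].T
def onz(d,u,v,z):
    o,w=ray(d,u,v);return o+w*((z-o[2])/w[:,2])[:,None]
def cloud(d,m):
    v,u=np.nonzero(m&(d['range_z']>0));o,w=ray(d,u,v);return o+w*d['range_z'][v,u][:,None],u,v
E
python3 - <<'E'
from h import *
for n in('scene','top','wrist'): 
    d=shot(n,n+'0'); print(n,d['T'].round(3).tolist(),d['fx'],d['k1'])
print(r.observe())
E
```

```text
scene [[0.482, -0.448, 0.753, -0.457], [-0.876, -0.23, 0.424, -0.584], [-0.017, -0.864, -0.503, 0.706], [0.0, 0.0, 0.0, 1.0]] 584.7809996000758 -0.02694960909725899
top [[-0.009, -0.992, 0.127, 0.357], [-1.0, 0.009, 0.002, -0.02], [-0.003, -0.127, -0.992, 1.512], [0.0, 0.0, 0.0, 1.0]] 601.3568627825032 -0.1427372143943751
wrist [[-0.359, 0.89, 0.282, 0.164], [0.933, 0.342, 0.109, -0.661], [0.001, 0.302, -0.953, 0.384], [0.0, 0.0, 0.0, 1.0]] 361.8937843598457 -0.07129428831533434
{'t': 0.15, 'qpos': array([-9.15890608e-01,  3.59238661e-01,  1.12724883e-02, -2.31963846e-04,
       -1.22409518e+00, -2.88062170e-01]), 'joint_vel': array([-0.00294531, -0.00212978,  0.00309306,  0.00029874, -0.00066485,
        0.00053656]), 'effort': array([-1.10771707e-03, -5.83275676e+01,  2.93290883e+01,  7.00119182e+00,
        8.79400119e-03, -1.28790234e-04]), 'position': array([ 0.24191683, -0.62976989,  0.22583282]), 'orientation': array([ 5.72819422e-01, -3.08854163e+00, -1.92568488e-03]), 'contact_force': array([ 0.12705097, -0.14023954, -0.16583547]), 'ft_torque': array([ 0.03692829,  0.00672577, -0.04278332]), 'finger_force': 0.0, 'opening': 0.08748520858142493}
```

View pics/top0.png

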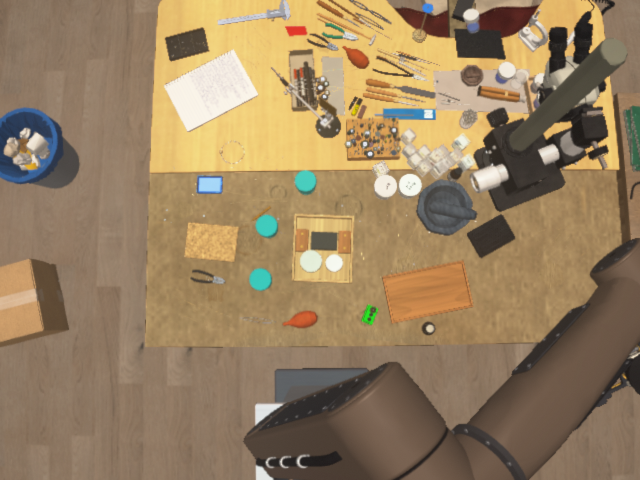

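View pics/scene0.png

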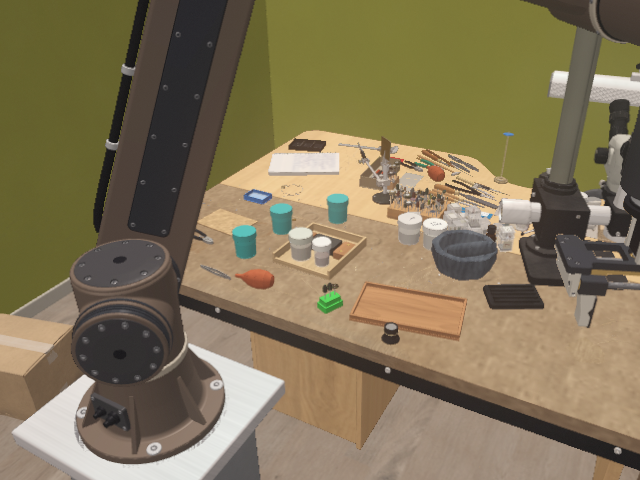

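The top view shows the two caddy jars, with white lids: wide at (311,261) and narrow at (334,263). The black block is behind them at (323,241), the side tray at (427,291) and the cork pad at (211,242).

Things that could be mistaken for them:
- **Jars:** turquoise jars at (306,181), (266,226) and (260,279), and white jars outside the caddy at (385,186) and (410,185).
- **Block:** the black plate at (491,236).

I choose the two white-lidded jars inside the caddy, and the block in its nest. Next is one close crop to check this.

Run:
```python
from h import *
d=load('top0'); im=d['image'][:,:,::-1].copy()
cv2.imwrite('pics/crop1.png',cv2.resize(im[205:335,175:485],None,fx=2.5,fy=2.5,interpolation=cv2.INTER_CUBIC))
hsv=cv2.cvtColor(im,cv2.COLOR_BGR2HSV)
# lids: bright, low saturation
m=((hsv[...,1]<60)&(hsv[...,2]>150)).astype(np.uint8); m[:,:295]=0;m[:,352:]=0;m[:215]=0;m[:,:][284:]=0
for c in cv2.findContours(m,cv2.RETR_EXTERNAL,cv2.CHAIN_APPROX_NONE)[0]:
    if cv2.contourArea(c)>50:
        (u,v),rad=cv2.minEnclosingCircle(c); print('lid',u,v,rad,onz(d,u,v,.066),onz(d,u,v,.062),'diam',2*rad/d['fx']*1.45)
def rect(name,m,z):
    m=cv2.morphologyEx(m.astype(np.uint8),cv2.MORPH_CLOSE,np.ones((5,5)))
    c=max(cv2.findContours(m,cv2.RETR_EXTERNAL,cv2.CHAIN_APPROX_NONE)[0],key=cv2.contourArea)[:,0]
    P=onz(d,c[:,0],c[:,1],z)[:,:2].astype(np.float32)
    (c0,s,a)=cv2.minAreaRect(P); print(name,c0,s,a, len(c), cv2.boundingRect(c))
H,S,V=[hsv[...,i].astype(int) for i in range(3)]
win=lambda u0,u1,v0,v1:(lambda M:M)(np.pad(np.ones((v1-v0,u1-u0),bool),((v0,480-v1),(u0,640-u1))))
for u,v in((427,291),(390,240),(211,242),(211,270),(323,241),(296,260),(302,240)):print((u,v),hsv[v,u])
rect('block',(V<70)&win(300,345,222,258),.026)
rect('pad',(V>150)&(S>70)&win(175,248,212,268),.004)
rect('tray',(S>120)&(V>110)&win(375,482,252,330),.014)
rect('caddy',(V>150)&(S>60)&win(285,362,207,290),.026)
```

```text
lid 333.67364501953125 262.4760437011719 8.686812400817871 [[ 0.49299378 -0.04239896  0.066     ]] [[ 0.49336941 -0.04246194  0.062     ]] diam 0.041891524852328985
lid 310.5683288574219 260.6180114746094 10.978191375732422 [[0.49802074 0.01335474 0.066     ]] [[0.49841028 0.01344599 0.062     ]] diam 0.052941534320094116
(427, 291) [ 14 160 190]
(390, 240) [ 17 111 163]
(211, 242) [ 19 131 225]
(211, 270) [ 18 111 161]
(323, 241) [24 45 91]
(296, 260) [ 20 119 216]
(302, 240) [ 14 150 190]Traceback (most recent call last):
  File "<stdin>", line 18, in <module>
  File "<stdin>", line 12, in rect
ValueError: max() iterable argument is empty
```

View pics/crop1.png

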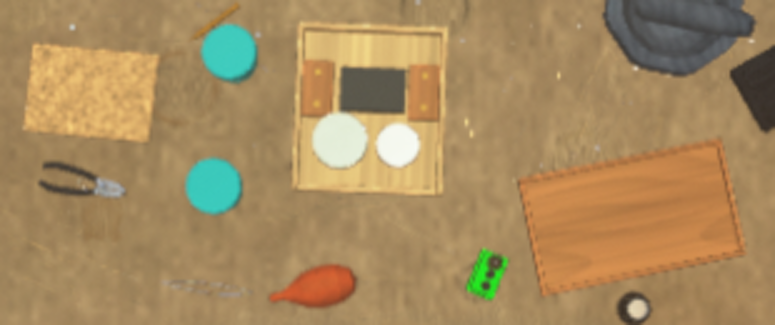

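The crop shows, in its own pixels, the wide pale-green lid at (340,140), the narrow white lid at (398,145) and the black block at (372,90) between brown cheeks. The pad is at (92,92), the empty tray at (632,217), and the turquoise jars are clearly outside the caddy. The choice holds.

Run:
```python
from h import *
d=load('top0'); hsv=cv2.cvtColor(d['image'],cv2.COLOR_RGB2HSV)
H,S,V=[hsv[...,i].astype(int) for i in range(3)]
def rect(name,m,z,w,op=1):
    m=m.astype(np.uint8);M=np.zeros_like(m);u0,u1,v0,v1=w;M[v0:v1,u0:u1]=m[v0:v1,u0:u1]
    M=cv2.morphologyEx(M,cv2.MORPH_OPEN,np.ones((op,op)));M=cv2.morphologyEx(M,cv2.MORPH_CLOSE,np.ones((5,5)))
    c=max(cv2.findContours(M,cv2.RETR_EXTERNAL,cv2.CHAIN_APPROX_NONE)[0],key=cv2.contourArea)[:,0]
    P=onz(d,c[:,0],c[:,1],z)[:,:2].astype(np.float32)
    print(name,*cv2.minAreaRect(P),cv2.boundingRect(c))
rect('block',V<115,.026,(300,345,222,258),2)
rect('pad',(V>185)&(S>70),.004,(175,248,212,268),2)
rect('tray',(V>150)&(S>130)&(H<17),.014,(375,482,252,330),3)
rect('caddy',(V>185)&(S>60),.024,(285,362,207,290))
# depth cross-check: lid clouds
P,u,v=cloud(d,(np.arange(480)[:,None]>248)&(np.arange(480)[:,None]<276)&(np.arange(640)[None]>297)&(np.arange(640)[None]<346))
for n,z0 in (('jars',.05),):
    k=P[:,2]>z0; 
    for s in (P[:,1]>-.018,P[:,1]<-.018): q=P[k&s]; print(q.mean(0),np.ptp(q,0),len(q), (q.max(0)+q.min(0))/2)
```

```text
block (0.5494641661643982, -0.0220030490309) (0.059908427298069, 0.042714715003967285) 89.45265197753906 (313, 233, 25, 18)
pad (0.5528649091720581, 0.2657252252101898) (0.13002833724021912, 0.09097764641046524) 84.3915023803711 (185, 224, 54, 39)
tray (0.42378342151641846, -0.27731895446777344) (0.12090656906366348, 0.2113575041294098) 10.414522171020508 (383, 261, 90, 62)
caddy (0.5347667932510376, -0.016262635588645935) (0.15127018094062805, 0.17009206116199493) 87.20985412597656 (292, 213, 63, 70)
[0.49683016 0.01382768 0.06510741] [0.05368065 0.05104478 0.02481654] 400 [0.49716651 0.01362855 0.06309137]
[ 0.49220892 -0.04232458  0.06098132] [0.03982867 0.04131784 0.01651218] 240 [ 0.49199685 -0.0420894   0.06145937]
```

```bash
cat >> h.py <<'E'
def go(x,y,z,ang):
    "twist about tool z (deg, rad), then slide in the turned tool axes; ang = world heading of tool y, deg"
    s=r.observe();A=R.from_rotvec(s['orientation']).as_matrix();cur=np.degrees(np.arctan2(A[1,1],A[0,1]))
    dw=(ang-cur+90)%180-90; a=np.radians(cur+dw); Y=np.array([np.cos(a),np.sin(a),0]);Z=np.array([0,0,-1.]);X=np.cross(Y,Z)
    D=np.array([x,y,z])-s['position']; sl=np.array([X@D,Y@D,Z@D])
    print('t',round(s['t'],2),'j1,j6',s['qpos'][[0,5]].round(2),'tilt',np.degrees(np.arccos(-A[2,2])).round(2),'cur',cur.round(2),'TWIST z rad',-np.radians(dw).round(4),'SLIDE',sl.round(4),'rows',(np.linalg.norm(sl)/.0625).round(1))
E
python3 -c "
from h import *
go(.50,-.015,.226,177.2)"
```

```text
t 0.15 j1,j6 [-0.92 -0.29] tilt 0.07 cur 111.01 TWIST z rad -1.1552 SLIDE [-6.266e-01 -2.277e-01 -2.000e-04] rows 10.7
```

```bash
python3 -m creep '[{"slide":[0,0,0],"twist":[0,0,-0.165],"claw":0.0876},{"slide":[0,0,0],"twist":[0,0,-0.165],"claw":0.0876},{"slide":[0,0,0],"twist":[0,0,-0.165],"claw":0.0876},{"slide":[0,0,0],"twist":[0,0,-0.165],"claw":0.0876},{"slide":[0,0,0],"twist":[0,0,-0.165],"claw":0.0876},{"slide":[0,0,0],"twist":[0,0,-0.165],"claw":0.0876},{"slide":[0,0,0],"twist":[0,0,-0.165],"claw":0.0876}]'
python3 -m creep '[{"slide":[-0.052,-0.019,0],"twist":[0,0,0],"claw":0.0876},{"slide":[-0.052,-0.019,0],"twist":[0,0,0],"claw":0.0876},{"slide":[-0.052,-0.019,0],"twist":[0,0,0],"claw":0.0876},{"slide":[-0.052,-0.019,0],"twist":[0,0,0],"claw":0.0876},{"slide":[-0.052,-0.019,0],"twist":[0,0,0],"claw":0.0876},{"slide":[-0.052,-0.019,0],"twist":[0,0,0],"claw":0.0876},{"slide":[-0.052,-0.019,0],"twist":[0,0,0],"claw":0.0876},{"slide":[-0.052,-0.019,0],"twist":[0,0,0],"claw":0.0876},{"slide":[-0.052,-0.019,0],"twist":[0,0,0],"claw":0.0876},{"slide":[-0.052,-0.019,0],"twist":[0,0,0],"claw":0.0876},{"slide":[-0.052,-0.019,0],"twist":[0,0,0],"claw":0.0876},{"slide":[-0.052,-0.019,0],"twist":[0,0,0],"claw":0.0876}]'
python3 -c "
from h import *
go(.50,-.015,.226,177.2); shot('wrist','w1')"
```

```text
t: 1.02
position: [0.242, -0.6299, 0.2261]
orientation: [-2.172, 2.269, 0.001]
contact_force: [-0.0, 0.3, 0.1]
opening: 0.0878
finger_force: 0.0
t: 2.52
position: [0.5007, -0.0161, 0.2267]
orientation: [-2.166, 2.275, -0.0]
contact_force: [0.2, 0.5, -0.0]
opening: 0.0875
finger_force: 0.0
t 2.52 j1,j6 [ 0.36 -0.41] tilt 0.03 cur 177.21 TWIST z rad 0.0002 SLIDE [-0.0011  0.0007  0.0007] rows 0.0
```

View pics/w1.png

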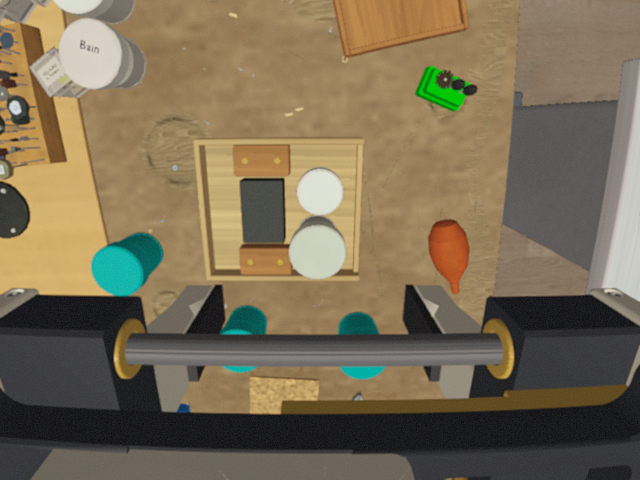

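In the wrist view the wide lid is at (317,250), the narrow lid at (320,191), the block at (263,210), and the caddy spans columns 195–363. I'll measure with this sharper view.

```bash
cat > meas.py <<'E'
from h import *
def meas(fn,box=(195,365,135,282)):
    d=load(fn);hsv=cv2.cvtColor(d['image'],cv2.COLOR_RGB2HSV);H,S,V=[hsv[...,i].astype(int) for i in range(3)]
    u0,u1,v0,v1=box
    def cs(m):
        M=np.zeros((480,640),np.uint8);M[v0:v1,u0:u1]=m[v0:v1,u0:u1];M=cv2.morphologyEx(M,cv2.MORPH_OPEN,np.ones((3,3)))
        return sorted([c[:,0] for c in cv2.findContours(M,cv2.RETR_EXTERNAL,cv2.CHAIN_APPROX_NONE)[0]],key=lambda c:-cv2.contourArea(c))
    # lids by depth: flat top
    P,u,v=cloud(d,np.ones((480,640),bool)); Z=np.zeros((480,640));Z[v,u]=P[:,2]
    for c in cs((Z>.054)&(Z<.075))[:2]:
        z=np.median(Z[c[:,1].min():c[:,1].max(),c[:,0].min():c[:,0].max()][lambda:0] if 0 else Z[int(c[:,1].mean()),int(c[:,0].mean())])
        q=onz(d,c[:,0],c[:,1],z)[:,:2].astype(np.float32);(cc,rad)=cv2.minEnclosingCircle(q);print('lid z',z.round(4),'c',np.round(cc,4),'d',round(2*rad,4))
    for n,m,z in(('block',(V<90),.026),('caddy',(S>60)&(V>185),.024)):
        c=cs(m)[0];q=onz(d,c[:,0],c[:,1],z)[:,:2].astype(np.float32);print(n,cv2.minAreaRect(q),len(c))
if __name__=='__main__':
    import sys;meas(sys.argv[1])
E
python3 meas.py w1
```

```text
lid z 0.0653 c [0.498  0.0137] d 0.0569
lid z 0.0611 c [ 0.4933 -0.0416] d 0.043
block ((0.5513306856155396, -0.019023586064577103), (0.06553058326244354, 0.04339499771595001), 87.23526763916016) 203
caddy ((0.5896429419517517, -0.017096400260925293), (0.12046024203300476, 0.03273691609501839), 87.37712860107422) 280
```

```bash
python3 -c "
from h import *
go(.498,.0137,.039,177.3)"
```

```text
t 2.58 j1,j6 [ 0.37 -0.41] tilt 0.11 cur 177.3 TWIST z rad 0.0001 SLIDE [-0.0254  0.0066  0.1875] rows 3.0
```

```bash
python3 -m creep '[{"slide":[-0.0127,0.0033,0.01],"twist":[0,0,0],"claw":0.0876},{"slide":[-0.0127,0.0033,0.03],"twist":[0,0,0],"claw":0.0876},{"slide":[0,0,0.04],"twist":[0,0,0],"claw":0.0876},{"slide":[0,0,0.04],"twist":[0,0,0],"claw":0.0876},{"slide":[0,0,0.03],"twist":[0,0,0],"claw":0.0876},{"slide":[0,0,0.02],"twist":[0,0,0],"claw":0.0876},{"slide":[0,0,0.0175],"twist":[0,0,0],"claw":0.0876},{"slide":[0,0,0],"twist":[0,0,0],"claw":0.0876},{"slide":[0,0,0],"twist":[0,0,0],"claw":0.0876}]'
python3 -c "
from h import *
go(.498,.0137,.039,177.3)"
python3 -m creep '[{"slide":[0,0,0],"twist":[0,0,0],"claw":0.065},{"slide":[0,0,0],"twist":[0,0,0],"claw":0.058},{"slide":[0,0,0],"twist":[0,0,0],"claw":0.05},{"slide":[0,0,0],"twist":[0,0,0],"claw":0.045},{"slide":[0,0,0],"twist":[0,0,0],"claw":0.045},{"slide":[0,0,0],"twist":[0,0,0],"claw":0.045},{"slide":[0,0,0],"twist":[0,0,0],"claw":0.045},{"slide":[0,0,0],"twist":[0,0,0],"claw":0.045}]'
```

```text
t: 3.7
position: [0.4949, 0.0073, 0.0395]
orientation: [-2.166, 2.276, -0.0]
contact_force: [-0.8, -0.5, 1.0]
opening: 0.0876
finger_force: 0.0
t 3.7 j1,j6 [ 0.41 -0.46] tilt 0.01 cur 177.16 TWIST z rad -0.0024 SLIDE [-0.0065 -0.0028  0.0005] rows 0.1
t: 4.7
position: [0.4953, 0.0078, 0.0393]
orientation: [-2.166, 2.275, -0.0]
contact_force: [-0.1, 0.5, 4.9]
opening: 0.0526
finger_force: 30.0
```

```bash
python3 -m creep '[{"slide":[0,0,0],"twist":[0,0,0],"claw":0.0876},{"slide":[0,0,0],"twist":[0,0,0],"claw":0.0876},{"slide":[0,0,0],"twist":[0,0,0],"claw":0.0876},{"slide":[-0.006,-0.0015,0],"twist":[0,0,0],"claw":0.0876},{"slide":[0,0,0],"twist":[0,0,0],"claw":0.065},{"slide":[0,0,0],"twist":[0,0,0],"claw":0.045},{"slide":[0,0,0],"twist":[0,0,0],"claw":0.045},{"slide":[0,0,0],"twist":[0,0,0],"claw":0.045},{"slide":[0,0,0],"twist":[0,0,0],"claw":0.045},{"slide":[0,0,0],"twist":[0,0,0],"claw":0.045}]'
python3 -c "
from h import *
a=np.radians(10.4);C=np.array([.4238,-.2773]);Y=np.array([-np.sin(a),np.cos(a)])
for n,o,z in(('wide',.048,.045),('nar',-.045,.04)): print(n,C+o*Y)
go(*(C+.045*Y),.16,177.3)"
```

```text
t: 5.95
position: [0.4967, 0.0136, 0.0391]
orientation: [2.166, -2.275, -0.0]
contact_force: [-0.6, 0.1, 0.8]
opening: 0.053
finger_force: 30.0
wide [ 0.41513508 -0.23008857]
nar [ 0.43192336 -0.32156072]
t 5.95 j1,j6 [ 0.42 -0.47] tilt 0.01 cur 177.19 TWIST z rad -0.0019 SLIDE [ 0.2501  0.0693 -0.1209] rows 4.6
```

```bash
python3 -m creep '[{"slide":[0,0,-0.02],"twist":[0,0,0],"claw":0.045},{"slide":[0,0,-0.04],"twist":[0,0,0],"claw":0.045},{"slide":[0,0,-0.04],"twist":[0,0,0],"claw":0.045},{"slide":[0.02,0.006,-0.02],"twist":[0,0,0],"claw":0.045},{"slide":[0.04,0.011,0],"twist":[0,0,0],"claw":0.045},{"slide":[0.045,0.013,0],"twist":[0,0,0],"claw":0.045},{"slide":[0.045,0.013,0],"twist":[0,0,0],"claw":0.045},{"slide":[0.045,0.013,0],"twist":[0,0,0],"claw":0.045},{"slide":[0.035,0.009,0],"twist":[0,0,0],"claw":0.045},{"slide":[0.02,0.004,0],"twist":[0,0,0],"claw":0.045},{"slide":[0,0,0],"twist":[0,0,0],"claw":0.045},{"slide":[0,0,0],"twist":[0,0,0],"claw":0.045}]'
python3 -c "
from h import *
go(.4155,-.2325,.041,177.3);shot('scene','s1');shot('wrist','w2')"
```

```text
t: 7.45
position: [0.4156, -0.2325, 0.159]
orientation: [-2.166, 2.276, 0.0]
contact_force: [0.6, 0.3, 0.7]
opening: 0.0527
finger_force: 30.0
t 7.45 j1,j6 [-0.1   0.05] tilt 0.01 cur 177.17 TWIST z rad -0.0022 SLIDE [0.00e+00 1.00e-04 1.18e-01] rows 1.9
```

View pics/w2.png

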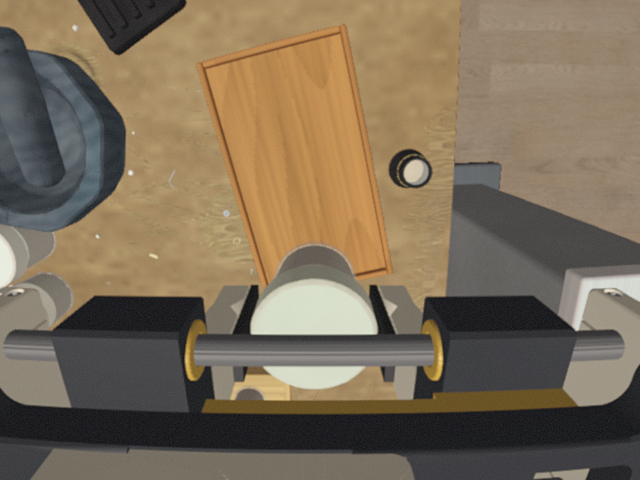

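The wide jar hangs upright between the fingers at (312,315). The empty tray runs from corner (200,65) via (345,27) to (388,270). I'll check the tray's place with these corners.

```bash
python3 -c "
from h import *
d=load('w2');p=onz(d,[200,345,390],[65,26,270],.014)[:,:2];print(p.round(4),'centre',((p[0]+p[2])/2).round(4),np.linalg.norm(p[1]-p[2]))"
python3 -m creep '[{"slide":[0,0,0.03],"twist":[0,0,0],"claw":0.045},{"slide":[0,0,0.04],"twist":[0,0,0],"claw":0.045},{"slide":[0,0,0.03],"twist":[0,0,0],"claw":0.045},{"slide":[0,0,0.01],"twist":[0,0,0],"claw":0.045},{"slide":[0,0,0.0035],"twist":[0,0,0],"claw":0.045},{"slide":[0,0,0.0025],"twist":[0,0,0],"claw":0.045},{"slide":[0,0,0],"twist":[0,0,0],"claw":0.045},{"slide":[0,0,0],"twist":[0,0,0],"claw":0.045}]'
```

```text
[[ 0.4971 -0.366 ]
 [ 0.3837 -0.3876]
 [ 0.3479 -0.1869]] centre [ 0.4225 -0.2765] 0.20385128779210734
t: 8.55
position: [0.416, -0.2328, 0.0437]
orientation: [-2.166, 2.275, -0.002]
contact_force: [0.2, 0.9, -0.4]
opening: 0.0531
finger_force: 30.0
```

```bash
python3 -m creep '[{"slide":[0,0,0.0015],"twist":[0,0,0],"claw":0.045},{"slide":[0,0,0.001],"twist":[0,0,0],"claw":0.045},{"slide":[0,0,0],"twist":[0,0,0],"claw":0.045}]'
```

```text
t: 8.93
position: [0.4155, -0.2327, 0.0405]
orientation: [2.166, -2.275, -0.0]
contact_force: [-0.9, 0.5, 0.1]
opening: 0.053
finger_force: 30.0
```

Next I open, rise, and travel back to the narrow jar.

```bash
python3 -m creep '[{"slide":[0,0,0],"twist":[0,0,0],"claw":0.06},{"slide":[0,0,0],"twist":[0,0,0],"claw":0.07},{"slide":[0,0,0],"twist":[0,0,0],"claw":0.0876},{"slide":[0,0,0],"twist":[0,0,0],"claw":0.0876},{"slide":[0,0,-0.02],"twist":[0,0,0],"claw":0.0876},{"slide":[0,0,-0.04],"twist":[0,0,0],"claw":0.0876},{"slide":[0,0,-0.06],"twist":[0,0,0],"claw":0.0876},{"slide":[0,0,0],"twist":[0,0,0],"claw":0.0876},{"slide":[0,0,0],"twist":[0,0,0],"claw":0.0876}]'
python3 -c "
from h import *
go(.493,-.042,.035,177.3);d=shot('wrist','w3')"
```

```text
t: 10.05
position: [0.4154, -0.2326, 0.1606]
orientation: [-2.166, 2.275, -0.0]
contact_force: [-0.7, 0.3, -0.8]
opening: 0.0872
finger_force: 0.0
t 10.05 j1,j6 [-0.1   0.05] tilt 0.04 cur 177.18 TWIST z rad -0.0022 SLIDE [-0.194  -0.0686  0.1256] rows 3.9
```

View pics/w3.png

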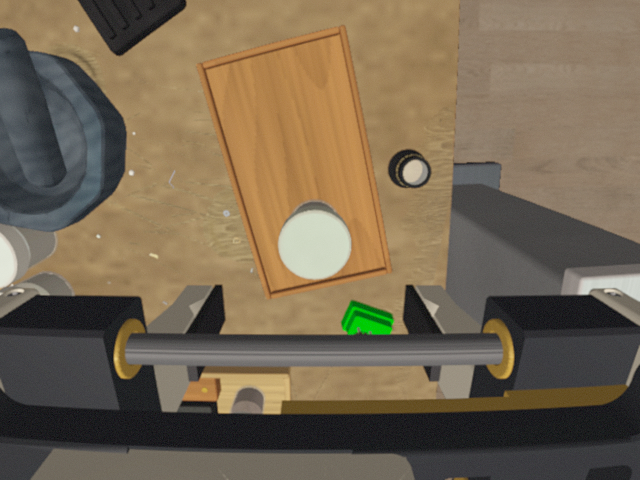

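The wide jar stands upright in the tray at (314,243), clear of its walls. Next is the narrow jar.

```bash
python3 -m creep '[{"slide":[-0.02,-0.007,0],"twist":[0,0,0],"claw":0.0876},{"slide":[-0.045,-0.016,0],"twist":[0,0,0],"claw":0.0876},{"slide":[-0.055,-0.02,0],"twist":[0,0,0],"claw":0.0876},{"slide":[-0.045,-0.016,0],"twist":[0,0,0],"claw":0.0876},{"slide":[-0.029,-0.0096,0],"twist":[0,0,0],"claw":0.0876},{"slide":[0,0,0.02],"twist":[0,0,0],"claw":0.0876},{"slide":[0,0,0.04],"twist":[0,0,0],"claw":0.0876},{"slide":[0,0,0.03],"twist":[0,0,0],"claw":0.0876},{"slide":[0,0,0.02],"twist":[0,0,0],"claw":0.0876},{"slide":[0,0,0.015],"twist":[0,0,0],"claw":0.0876},{"slide":[0,0,0],"twist":[0,0,0],"claw":0.0876},{"slide":[0,0,0],"twist":[0,0,0],"claw":0.0876}]'
```

```text
t: 11.6
position: [0.4934, -0.0424, 0.0354]
orientation: [2.166, -2.274, -0.001]
contact_force: [1.1, -0.9, 1.0]
opening: 0.0877
finger_force: 0.0
```

```bash
python3 -m creep '[{"slide":[0,0,0],"twist":[0,0,0],"claw":0.06},{"slide":[0,0,0],"twist":[0,0,0],"claw":0.05},{"slide":[0,0,0],"twist":[0,0,0],"claw":0.035},{"slide":[0,0,0],"twist":[0,0,0],"claw":0.035},{"slide":[0,0,0],"twist":[0,0,0],"claw":0.035},{"slide":[0,0,0],"twist":[0,0,0],"claw":0.035},{"slide":[0,0,0],"twist":[0,0,0],"claw":0.035},{"slide":[0,0,0],"twist":[0,0,0],"claw":0.035}]'
python3 -c "
from h import *
go(.4315,-.317,.155,177.3)"
```

```text
t: 12.6
position: [0.4937, -0.0423, 0.0356]
orientation: [-2.166, 2.275, -0.0]
contact_force: [-0.0, -0.2, 1.7]
opening: 0.0411
finger_force: 30.0
t 12.6 j1,j6 [ 0.31 -0.36] tilt 0.0 cur 177.19 TWIST z rad -0.0019 SLIDE [ 0.2773  0.0492 -0.1194] rows 4.9
```

```bash
python3 -m creep '[{"slide":[0,0,-0.02],"twist":[0,0,0],"claw":0.035},{"slide":[0,0,-0.04],"twist":[0,0,0],"claw":0.035},{"slide":[0,0,-0.04],"twist":[0,0,0],"claw":0.035},{"slide":[0.02,0.004,-0.02],"twist":[0,0,0],"claw":0.035},{"slide":[0.045,0.008,0],"twist":[0,0,0],"claw":0.035},{"slide":[0.05,0.009,0],"twist":[0,0,0],"claw":0.035},{"slide":[0.05,0.009,0],"twist":[0,0,0],"claw":0.035},{"slide":[0.05,0.009,0],"twist":[0,0,0],"claw":0.035},{"slide":[0.04,0.007,0],"twist":[0,0,0],"claw":0.035},{"slide":[0.0223,0.0032,0],"twist":[0,0,0],"claw":0.035},{"slide":[0,0,0],"twist":[0,0,0],"claw":0.035},{"slide":[0,0,0],"twist":[0,0,0],"claw":0.035}]'
python3 -c "
from h import *
go(.4315,-.317,.0365,177.3);shot('wrist','w4');shot('scene','s4')"
```

```text
t: 14.1
position: [0.4308, -0.3165, 0.1554]
orientation: [2.166, -2.276, -0.001]
contact_force: [-0.3, 0.8, -0.4]
opening: 0.0405
finger_force: 30.0
t 14.1 j1,j6 [-0.27  0.22] tilt 0.02 cur 177.17 TWIST z rad -0.0022 SLIDE [ 0.0005 -0.0007  0.1189] rows 1.9
```

View pics/w4.png

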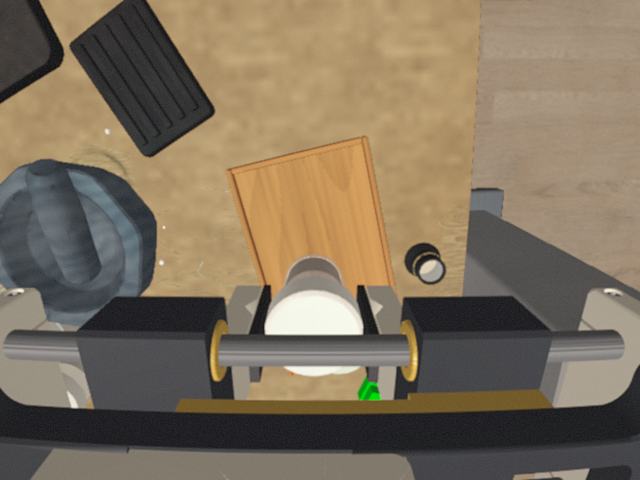

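The narrow jar at (314,315) is held upright over the tray's free end, so I lower and release it.

```bash
python3 -m creep '[{"slide":[0,0,0.03],"twist":[0,0,0],"claw":0.035},{"slide":[0,0,0.04],"twist":[0,0,0],"claw":0.035},{"slide":[0,0,0.03],"twist":[0,0,0],"claw":0.035},{"slide":[0,0,0.01],"twist":[0,0,0],"claw":0.035},{"slide":[0,0,0.005],"twist":[0,0,0],"claw":0.035},{"slide":[0,0,0.0025],"twist":[0,0,0],"claw":0.035},{"slide":[0,0,0.001],"twist":[0,0,0],"claw":0.035},{"slide":[0,0,0],"twist":[0,0,0],"claw":0.035},{"slide":[0,0,0],"twist":[0,0,0],"claw":0.035}]'
python3 -m creep '[{"slide":[0,0,0],"twist":[0,0,0],"claw":0.05},{"slide":[0,0,0],"twist":[0,0,0],"claw":0.06},{"slide":[0,0,0],"twist":[0,0,0],"claw":0.0876},{"slide":[0,0,0],"twist":[0,0,0],"claw":0.0876},{"slide":[0,0,-0.02],"twist":[0,0,0],"claw":0.0876},{"slide":[0,0,-0.04],"twist":[0,0,0],"claw":0.0876},{"slide":[0,0,-0.06],"twist":[0,0,0],"claw":0.0876},{"slide":[0,0,0],"twist":[0,0,0],"claw":0.0876},{"slide":[0,0,0],"twist":[0,0,0],"claw":0.0876}]'
python3 -c "
from h import *
go(.551,-.019,.16,177.3);shot('top','t4')"
```

```text
t: 15.32
position: [0.4311, -0.317, 0.0375]
orientation: [-2.166, 2.275, -0.001]
contact_force: [1.1, -0.4, -0.2]
opening: 0.0405
finger_force: 30.0
t: 16.45
position: [0.4307, -0.3166, 0.1571]
orientation: [-2.166, 2.275, -0.0]
contact_force: [-0.7, 0.5, -0.6]
opening: 0.0877
finger_force: 0.0
t 16.45 j1,j6 [-0.27  0.22] tilt 0.04 cur 177.18 TWIST z rad -0.0021 SLIDE [-0.303  -0.1061 -0.0029] rows 5.1
```

```bash
python3 -m creep '[{"slide":[-0.02,-0.007,0],"twist":[0,0,0],"claw":0.066},{"slide":[-0.045,-0.016,0],"twist":[0,0,0],"claw":0.066},{"slide":[-0.055,-0.019,0],"twist":[0,0,0],"claw":0.066},{"slide":[-0.055,-0.019,0],"twist":[0,0,0],"claw":0.066},{"slide":[-0.055,-0.019,0],"twist":[0,0,0],"claw":0.066},{"slide":[-0.045,-0.016,0],"twist":[0,0,0],"claw":0.066},{"slide":[-0.028,-0.0101,0],"twist":[0,0,0],"claw":0.066},{"slide":[0,0,0],"twist":[0,0,0],"claw":0.066},{"slide":[0,0,0],"twist":[0,0,0],"claw":0.066},{"slide":[0,0,0],"twist":[0,0,0],"claw":0.066}]'
python3 -c "
from h import *
d=shot('wrist','w5');shot('scene','s5')
go(.551,-.019,.008,177.2)
hsv=cv2.cvtColor(d['image'],cv2.COLOR_RGB2HSV);M=(hsv[...,2]<90).astype(np.uint8);M[290:]=0
for c in cv2.findContours(M,cv2.RETR_EXTERNAL,cv2.CHAIN_APPROX_NONE)[0]:
    c=c[:,0]
    if cv2.contourArea(c)>500: print(cv2.boundingRect(c),cv2.minAreaRect(onz(d,c[:,0],c[:,1],.026)[:,:2].astype(np.float32)))
"
```

```text
t: 17.75
position: [0.5511, -0.0203, 0.1566]
orientation: [2.165, -2.275, -0.001]
contact_force: [0.3, -0.2, 0.4]
opening: 0.0659
finger_force: 0.0
t 17.85 j1,j6 [ 0.32 -0.37] tilt 0.02 cur 177.13 TWIST z rad -0.0012 SLIDE [-0.0012  0.0005  0.1489] rows 2.4
(0, 198, 25, 64) ((0.8157270550727844, -0.03059748187661171), (0.05997581407427788, 0.023414097726345062), 71.81947326660156)
(282, 191, 60, 84) ((0.5522468090057373, -0.016874201595783234), (0.07219841331243515, 0.05098095163702965), 87.1239242553711)
(535, 62, 52, 32) ((0.35358476638793945, -0.13233962655067444), (0.01610746793448925, 0.04422830045223236), 72.63284301757812)
```

View pics/w5.png

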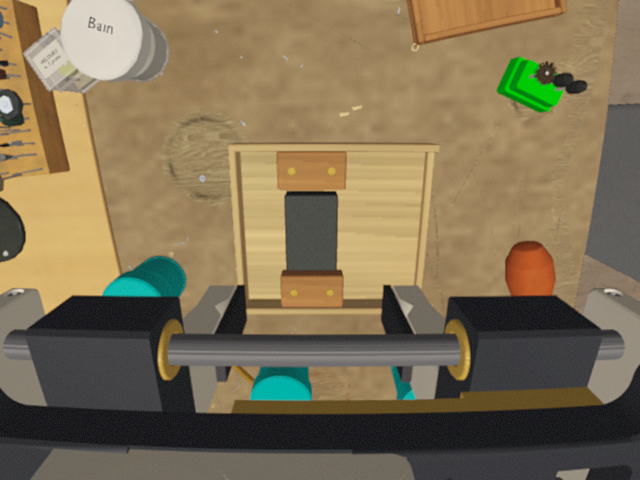

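The block lies at (311,232) between its cheeks. The front of the caddy is empty and the back gap is about 45 px, or 38 mm. I go down slowly.

```bash
python3 -m creep '[{"slide":[-0.002,0,0.03],"twist":[0,0,0],"claw":0.066},{"slide":[0,0,0.04],"twist":[0,0,0],"claw":0.066},{"slide":[0,0,0.03],"twist":[0,0,0],"claw":0.066},{"slide":[0,0,0.015],"twist":[0,0,0],"claw":0.066},{"slide":[0,0,0.01],"twist":[0,0,0],"claw":0.066},{"slide":[0,0,0.01],"twist":[0,0,0],"claw":0.066},{"slide":[0,0,0.008],"twist":[0,0,0],"claw":0.066},{"slide":[0,0,0.0055],"twist":[0,0,0],"claw":0.066},{"slide":[0,0,0],"twist":[0,0,0],"claw":0.066},{"slide":[0,0,0],"twist":[0,0,0],"claw":0.066}]'
```

```text
t: 19.1
position: [0.552, -0.0173, 0.0088]
orientation: [-2.166, 2.275, -0.0]
contact_force: [-0.4, -0.8, 0.3]
opening: 0.0661
finger_force: 0.0
```

```bash
python3 -m creep '[{"slide":[0,0,0],"twist":[0,0,0],"claw":0.055},{"slide":[0,0,0],"twist":[0,0,0],"claw":0.046},{"slide":[0,0,0],"twist":[0,0,0],"claw":0.035},{"slide":[0,0,0],"twist":[0,0,0],"claw":0.035},{"slide":[0,0,0],"twist":[0,0,0],"claw":0.035},{"slide":[0,0,0],"twist":[0,0,0],"claw":0.035},{"slide":[0,0,0],"twist":[0,0,0],"claw":0.035},{"slide":[0,0,0],"twist":[0,0,0],"claw":0.035}]'
python3 -c "
from h import *
go(.5529,.2657,.10,174.4);go(.5529,.2657,.10,177.2)"
```

```text
t: 20.1
position: [0.5522, -0.0173, 0.0088]
orientation: [-2.166, 2.275, -0.001]
contact_force: [2.3, 0.1, 3.5]
opening: 0.0438
finger_force: 30.0
t 20.1 j1,j6 [ 0.32 -0.37] tilt 0.04 cur 177.2 TWIST z rad 0.0488 SLIDE [-0.2818  0.027  -0.0912] rows 4.8
t 20.1 j1,j6 [ 0.32 -0.37] tilt 0.04 cur 177.2 TWIST z rad -0.0 SLIDE [-0.2827  0.0132 -0.0912] rows 4.8
```

```bash
python3 -m creep '[{"slide":[0,0,-0.015],"twist":[0,0,0],"claw":0.035},{"slide":[0,0,-0.035],"twist":[0,0,0],"claw":0.035},{"slide":[0,0,-0.04],"twist":[0,0,0],"claw":0.035},{"slide":[0,0,-0.031],"twist":[0,0,0.049],"claw":0.035},{"slide":[-0.03,0.003,0],"twist":[0,0,0],"claw":0.035},{"slide":[-0.045,0.004,0],"twist":[0,0,0],"claw":0.035},{"slide":[-0.055,0.005,0],"twist":[0,0,0],"claw":0.035},{"slide":[-0.055,0.005,0],"twist":[0,0,0],"claw":0.035},{"slide":[-0.05,0.005,0],"twist":[0,0,0],"claw":0.035},{"slide":[-0.03,0.003,0],"twist":[0,0,0],"claw":0.035},{"slide":[-0.0168,0.002,0],"twist":[0,0,0],"claw":0.035},{"slide":[0,0,0],"twist":[0,0,0],"claw":0.035}]'
python3 -m creep '[{"slide":[0,0,0],"twist":[0,0,0],"claw":0.035},{"slide":[0,0,0],"twist":[0,0,0],"claw":0.035}]'
python3 -c "
from h import *
d=shot('wrist','w6');go(.5529,.2657,.009,174.4)"
```

```text
t: 21.6
position: [0.5517, 0.2659, 0.1292]
orientation: [2.11, -2.326, -0.001]
contact_force: [0.2, 0.5, -4.6]
opening: 0.044
finger_force: 30.0
t: 21.85
position: [0.5524, 0.2645, 0.1296]
orientation: [2.108, -2.328, -0.0]
contact_force: [0.3, 0.6, -5.9]
opening: 0.0437
finger_force: 30.0
t 21.9 j1,j6 [ 0.77 -0.86] tilt 0.01 cur 174.32 TWIST z rad -0.0014 SLIDE [-0.0011 -0.0003  0.1207] rows 1.9
```

View pics/w6.png

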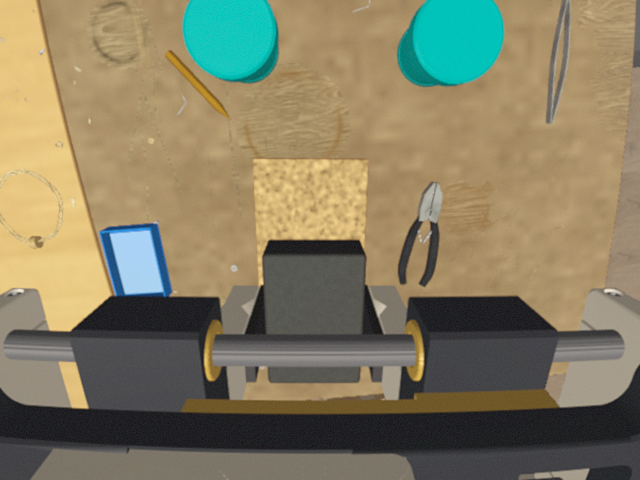

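The block is held square, its top face spanning rows 241–382. The pad's near edge runs from (255,160) to (367,160), and the pliers at (425,230) are clear of the fingers. I check the block and pad offset in pixels.

```bash
python3 -c "
from h import *
d=load('w6');p=onz(d,[255,367],[160,159],.004)[:,:2];e=p[0]-p[1];e/=np.linalg.norm(e);n=np.array([-e[1],e[0]]);print(p.round(4),np.degrees(np.arctan2(e[1],e[0])),'pad centre',(p.mean(0)+.065*n).round(4))
# block far-edge may be hidden by bar: use near top edge
t=.1296+.0172;q=onz(d,[264,365,364,266],[241,241,381,381],t)[:,:2];print(q.round(4),q.mean(0).round(4), ((q[0]+q[1])/2+.033*n).round(4))"
```

```text
[[0.5911 0.2026]
 [0.5049 0.2104]] -5.176466171607986 pad centre [0.5539 0.2712]
[[0.5683 0.2246]
 [0.5272 0.2287]
 [0.5312 0.2983]
 [0.5774 0.2937]] [0.551  0.2613] [0.5507 0.2596]
```

```bash
python3 -m creep '[{"slide":[-0.003,0,0.03],"twist":[0,0,0],"claw":0.035},{"slide":[-0.003,0,0.04],"twist":[0,0,0],"claw":0.035},{"slide":[0,0,0.025],"twist":[0,0,0],"claw":0.035},{"slide":[0,0,0.01],"twist":[0,0,0],"claw":0.035},{"slide":[0,0,0],"twist":[0,0,0],"claw":0.035},{"slide":[0,0,0],"twist":[0,0,0],"claw":0.035},{"slide":[0,0,0],"twist":[0,0,0],"claw":0.035}]'
python3 -c "
from h import *
d=shot('wrist','w7');s=r.observe();print(s['position'])
cv2.imwrite('pics/w7c.png',cv2.resize(d['image'][150:400,200:440,::-1],None,fx=2.4,fy=2.4))"
```

```text
t: 22.78
position: [0.5537, 0.2721, 0.0258]
orientation: [-2.109, 2.326, -0.0]
contact_force: [0.7, -0.1, -4.7]
opening: 0.0436
finger_force: 30.0
[0.5535879  0.27203928 0.02560984]
```

View pics/w7c.png

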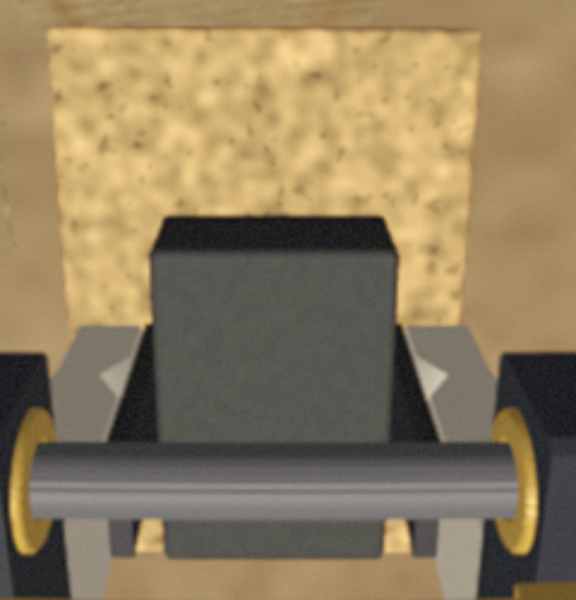

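The crop shows the block at crop columns 153–397. Its near face runs from row 217 (bottom) to 250 (top), the far top edge is at row 555, and the pad's near edge is at row 30. The earlier row 241 was the block's lower edge, so I recompute.

```bash
python3 -c "
from h import *
d=load('w7');f=lambda u,v,z:onz(d,200+np.array(u)/2.4,150+np.array(v)/2.4,z)[:,:2]
p=f([50,480],[30,30],.004);e=p[0]-p[1];e/=np.linalg.norm(e);n=np.array([-e[1],e[0]]);print('pad',np.degrees(np.arctan2(e[1],e[0])),(p.mean(0)+.065*n).round(4))
q=f([153,397,382,167],[250,250,555,555],.0256+.0172);print(q.round(4),q.mean(0).round(4))
q=f([165,383],[217,217],.0256-.0048);print('bot',(q.mean(0)+.033*n).round(4))
d=load('w6');t=.1296-.0048;q=onz(d,[264,365],[241,241],t)[:,:2];print('w6 bot',(q.mean(0)+.033*n).round(4))"
```

```text
pad -5.601616638680315 [0.5547 0.2709]
[[0.5706 0.238 ]
 [0.5286 0.2421]
 [0.5347 0.3059]
 [0.577  0.3018]] [0.5527 0.272 ]
bot [0.5531 0.274 ]
w6 bot [0.5516 0.2666]
```

```bash
python3 -m creep '[{"slide":[0.003,-0.0005,0],"twist":[0,0,0],"claw":0.035},{"slide":[0,0,0.007],"twist":[0,0,0],"claw":0.035},{"slide":[0,0,0.005],"twist":[0,0,0],"claw":0.035},{"slide":[0,0,0.003],"twist":[0,0,0],"claw":0.035},{"slide":[0,0,0.0015],"twist":[0,0,0],"claw":0.035},{"slide":[0,0,0],"twist":[0,0,0],"claw":0.035},{"slide":[0,0,0],"twist":[0,0,0],"claw":0.035}]'
```

```text
t: 23.7
position: [0.553, 0.2684, 0.0088]
orientation: [2.11, -2.327, 0.0]
contact_force: [-4.7, -1.9, 6.1]
opening: 0.0438
finger_force: 30.0
```

Touched down. Next I release, opening moderately, and rise.

```bash
python3 -m creep '[{"slide":[0,0,0],"twist":[0,0,0],"claw":0.05},{"slide":[0,0,0],"twist":[0,0,0],"claw":0.06},{"slide":[0,0,0],"twist":[0,0,0],"claw":0.06},{"slide":[0,0,-0.02],"twist":[0,0,0],"claw":0.06},{"slide":[0,0,-0.04],"twist":[0,0,0],"claw":0.06},{"slide":[0,0,-0.06],"twist":[0,0,0],"claw":0.0876},{"slide":[0.06,0,-0.02],"twist":[0,0,-0.049],"claw":0.0876},{"slide":[0.06,0,0],"twist":[0,0,0],"claw":0.0876},{"slide":[0.05,0,0],"twist":[0,0,0],"claw":0.0876},{"slide":[0.03,0,0],"twist":[0,0,0],"claw":0.0876},{"slide":[0,0,0],"twist":[0,0,0],"claw":0.0876},{"slide":[0,0,0],"twist":[0,0,0],"claw":0.0876}]'
python3 - <<'E'
from h import *
d=shot('top','t8');go(.4155,-.2327,.15,177.2)
cv2.imwrite('pics/t8c.png',cv2.resize(d['image'][205:335,175:485,::-1],None,fx=2.5,fy=2.5,interpolation=cv2.INTER_CUBIC))
hsv=cv2.cvtColor(d['image'],cv2.COLOR_RGB2HSV)
M=(hsv[...,2]<120).astype(np.uint8);W=np.zeros_like(M);W[222:264,183:240]=M[222:264,183:240]
c=max(cv2.findContours(W,cv2.RETR_EXTERNAL,cv2.CHAIN_APPROX_NONE)[0],key=cv2.contourArea)[:,0]
print(cv2.minAreaRect(onz(d,c[:,0],c[:,1],.026)[:,:2].astype(np.float32)))
E
```

```text
t: 25.2
position: [0.541, 0.07, 0.148]
orientation: [-2.166, 2.275, -0.0]
contact_force: [-0.8, 0.0, -0.2]
opening: 0.0874
finger_force: 0.0
t 25.25 j1,j6 [ 0.49 -0.54] tilt 0.02 cur 177.21 TWIST z rad 0.0002 SLIDE [ 0.3088  0.1105 -0.0021] rows 5.2
((0.549896776676178, 0.2566438615322113), (0.12858393788337708, 0.10379939526319504), 89.56492614746094)
```

View pics/t8c.png

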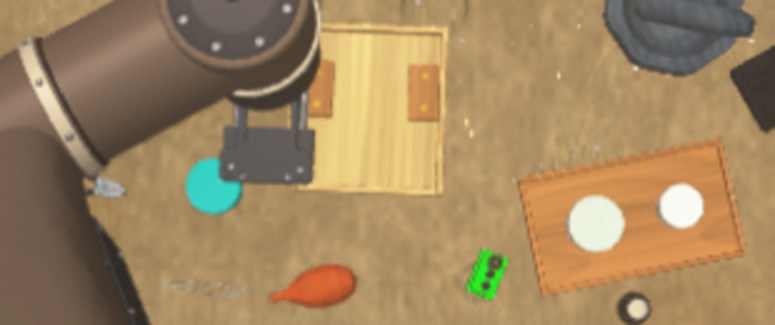

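The arm hides the pad, but both jars stand well in the tray, at (597,222) and (681,206) in the crop. I go above the wide jar, which opens the view of the pad.

```bash
python3 -m creep '[{"slide":[0.02,0.007,0],"twist":[0,0,0],"claw":0.0876},{"slide":[0.04,0.014,0],"twist":[0,0,0],"claw":0.0876},{"slide":[0.055,0.02,0],"twist":[0,0,0],"claw":0.0876},{"slide":[0.055,0.02,0],"twist":[0,0,0],"claw":0.0876},{"slide":[0.055,0.02,0],"twist":[0,0,0],"claw":0.0876},{"slide":[0.045,0.016,0],"twist":[0,0,0],"claw":0.0876},{"slide":[0.0388,0.0135,0],"twist":[0,0,0],"claw":0.0876},{"slide":[0,0,0],"twist":[0,0,0],"claw":0.0876},{"slide":[0,0,0],"twist":[0,0,0],"claw":0.0876}]'
python3 - <<'E'
from h import *
d=shot('top','t9');go(.4155,-.2327,.0405,177.2)
cv2.imwrite('pics/t9c.png',cv2.resize(d['image'][210:275,170:255,::-1],None,fx=6,fy=6,interpolation=cv2.INTER_CUBIC))
hsv=cv2.cvtColor(d['image'],cv2.COLOR_RGB2HSV);S,V=hsv[...,1],hsv[...,2]
for n,m,w,z in(('block',V<115,(190,235,228,260),.026),('pad',(V>185)&(S>70)|(V<115),(180,245,220,266),.004)):
    W=np.zeros((480,640),np.uint8);a,b,c,e=w;W[c:e,a:b]=m[c:e,a:b];W=cv2.morphologyEx(W,cv2.MORPH_OPEN,np.ones((2,2)))
    c=max(cv2.findContours(W,cv2.RETR_EXTERNAL,cv2.CHAIN_APPROX_NONE)[0],key=cv2.contourArea)[:,0]
    print(n,cv2.minAreaRect(onz(d,c[:,0],c[:,1],z)[:,:2].astype(np.float32)),cv2.boundingRect(c))
E
```

```text
t: 26.38
position: [0.415, -0.2332, 0.1478]
orientation: [-2.166, 2.276, 0.0]
contact_force: [-0.3, 0.2, 0.0]
opening: 0.0874
finger_force: 0.0
t 26.43 j1,j6 [-0.1   0.05] tilt 0.01 cur 177.22 TWIST z rad 0.0004 SLIDE [-1.000e-04 -2.000e-04  1.073e-01] rows 1.7
block ((0.5485045909881592, 0.2625976502895355), (0.0658157616853714, 0.04240962490439415), 84.34595489501953) (198, 234, 28, 19)
pad ((0.5529937744140625, 0.2653905153274536), (0.1313493400812149, 0.0922216847538948), 84.39517974853516) (185, 223, 55, 40)
```

View pics/t9c.png

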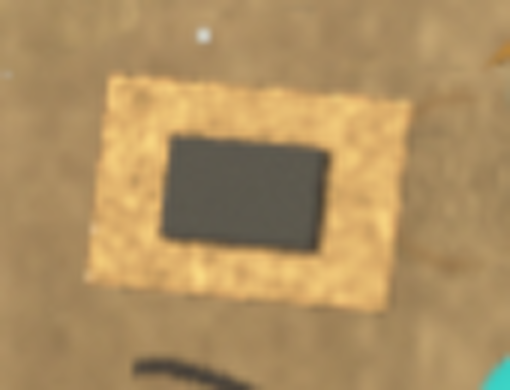

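The block lies aligned on the pad (crop: block at (245,193), pad at (250,192)), about 5 mm off centre and well inside 15 mm. Next I grip the wide jar and return it.

```bash
python3 -m creep '[{"slide":[0,0,0.02],"twist":[0,0,0],"claw":0.0876},{"slide":[0,0,0.04],"twist":[0,0,0],"claw":0.0876},{"slide":[0,0,0.03],"twist":[0,0,0],"claw":0.0876},{"slide":[0,0,0.017],"twist":[0,0,0],"claw":0.0876},{"slide":[0,0,0],"twist":[0,0,0],"claw":0.065},{"slide":[0,0,0],"twist":[0,0,0],"claw":0.058},{"slide":[0,0,0],"twist":[0,0,0],"claw":0.045},{"slide":[0,0,0],"twist":[0,0,0],"claw":0.045},{"slide":[0,0,0],"twist":[0,0,0],"claw":0.045},{"slide":[0,0,0],"twist":[0,0,0],"claw":0.045},{"slide":[0,0,0],"twist":[0,0,0],"claw":0.045},{"slide":[0,0,0],"twist":[0,0,0],"claw":0.045}]'
python3 -m creep '[{"slide":[0,0,-0.02],"twist":[0,0,0],"claw":0.045},{"slide":[0,0,-0.04],"twist":[0,0,0],"claw":0.045},{"slide":[0,0,-0.04],"twist":[0,0,0],"claw":0.045},{"slide":[0,0,-0.02],"twist":[0,0,0],"claw":0.045},{"slide":[0,0,0],"twist":[0,0,0],"claw":0.045},{"slide":[0,0,0],"twist":[0,0,0],"claw":0.045}]'
python3 -c "
from h import *
go(.497,.0136,.0395,177.2)"
```

```text
t: 27.92
position: [0.4156, -0.2334, 0.0415]
orientation: [-2.166, 2.275, -0.001]
contact_force: [-1.4, 1.5, 6.9]
opening: 0.0528
finger_force: 30.0
t: 28.68
position: [0.4145, -0.2331, 0.1599]
orientation: [2.166, -2.275, -0.002]
contact_force: [-0.7, -0.3, -0.7]
opening: 0.0525
finger_force: 30.0
t 28.68 j1,j6 [-0.1   0.05] tilt 0.07 cur 177.17 TWIST z rad -0.0006 SLIDE [-0.2504 -0.0704  0.1204] rows 4.6
```

```bash
python3 -m creep '[{"slide":[-0.02,-0.006,0],"twist":[0,0,0],"claw":0.045},{"slide":[-0.045,-0.012,0],"twist":[0,0,0],"claw":0.045},{"slide":[-0.05,-0.014,0],"twist":[0,0,0],"claw":0.045},{"slide":[-0.05,-0.014,0],"twist":[0,0,0],"claw":0.045},{"slide":[-0.045,-0.013,0],"twist":[0,0,0],"claw":0.045},{"slide":[-0.0404,-0.0109,0],"twist":[0,0,0],"claw":0.045},{"slide":[0,0,0],"twist":[0,0,0],"claw":0.045},{"slide":[0,0,0],"twist":[0,0,0],"claw":0.045},{"slide":[0,0,0.03],"twist":[0,0,0],"claw":0.045},{"slide":[0,0,0.04],"twist":[0,0,0],"claw":0.045},{"slide":[0,0,0],"twist":[0,0,0],"claw":0.045},{"slide":[0,0,0],"twist":[0,0,0],"claw":0.045}]'
python3 -c "
from h import *
go(.497,.0136,.0397,177.2)"
```

```text
t: 30.18
position: [0.4978, 0.0129, 0.0918]
orientation: [-2.166, 2.276, -0.001]
contact_force: [0.4, -0.4, -0.7]
opening: 0.0527
finger_force: 30.0
t 30.18 j1,j6 [ 0.42 -0.47] tilt 0.04 cur 177.17 TWIST z rad -0.0006 SLIDE [-0.0007  0.0008  0.0521] rows 0.8
```

```bash
python3 -m creep '[{"slide":[0,0,0.025],"twist":[0,0,0],"claw":0.045},{"slide":[0,0,0.015],"twist":[0,0,0],"claw":0.045},{"slide":[0,0,0.006],"twist":[0,0,0],"claw":0.045},{"slide":[0,0,0.003],"twist":[0,0,0],"claw":0.045},{"slide":[0,0,0.002],"twist":[0,0,0],"claw":0.045},{"slide":[0,0,0],"twist":[0,0,0],"claw":0.045},{"slide":[0,0,0],"twist":[0,0,0],"claw":0.045}]'
```

```text
t: 31.05
position: [0.4978, 0.0136, 0.0405]
orientation: [-2.166, 2.274, -0.001]
contact_force: [-1.4, -0.4, 4.5]
opening: 0.0529
finger_force: 30.0
```

Contact is felt (4.5 N), so the jar is down. I release it, rise, and go to the narrow jar.

```bash
python3 -m creep '[{"slide":[0,0,0],"twist":[0,0,0],"claw":0.06},{"slide":[0,0,0],"twist":[0,0,0],"claw":0.07},{"slide":[0,0,0],"twist":[0,0,0],"claw":0.0876},{"slide":[0,0,0],"twist":[0,0,0],"claw":0.0876},{"slide":[0,0,-0.02],"twist":[0,0,0],"claw":0.0876},{"slide":[0,0,-0.04],"twist":[0,0,0],"claw":0.0876},{"slide":[0,0,-0.055],"twist":[0,0,0],"claw":0.0876},{"slide":[0,0,0],"twist":[0,0,0],"claw":0.0876},{"slide":[0,0,0],"twist":[0,0,0],"claw":0.0876}]'
python3 -c "
from h import *
go(.4311,-.317,.0375,177.2)"
```

```text
t: 32.17
position: [0.4969, 0.0134, 0.1548]
orientation: [-2.166, 2.275, 0.0]
contact_force: [-0.6, -0.3, -0.8]
opening: 0.0877
finger_force: 0.0
t 32.17 j1,j6 [ 0.42 -0.47] tilt 0.03 cur 177.18 TWIST z rad -0.0004 SLIDE [0.3333 0.0496 0.1173] rows 5.7
```

```bash
python3 -m creep '[{"slide":[0.03,0.005,0],"twist":[0,0,0],"claw":0.0876},{"slide":[0.055,0.008,0],"twist":[0,0,0],"claw":0.0876},{"slide":[0.06,0.009,0],"twist":[0,0,0],"claw":0.0876},{"slide":[0.06,0.009,0],"twist":[0,0,0],"claw":0.0876},{"slide":[0.06,0.009,0],"twist":[0,0,0],"claw":0.0876},{"slide":[0.045,0.006,0],"twist":[0,0,0],"claw":0.0876},{"slide":[0.0233,0.0036,0],"twist":[0,0,0],"claw":0.0876},{"slide":[0,0,0],"twist":[0,0,0],"claw":0.0876},{"slide":[0,0,0],"twist":[0,0,0],"claw":0.0876}]'
python3 -c "
from h import *
go(.4311,-.317,.0375,177.2)"
python3 -m creep '[{"slide":[0,0,0.03],"twist":[0,0,0],"claw":0.0876},{"slide":[0,0,0.04],"twist":[0,0,0],"claw":0.0876},{"slide":[0,0,0.03],"twist":[0,0,0],"claw":0.0876},{"slide":[0,0,0.017],"twist":[0,0,0],"claw":0.0876},{"slide":[0,0,0],"twist":[0,0,0],"claw":0.0876},{"slide":[0,0,0],"twist":[0,0,0],"claw":0.06}]'
python3 -m creep '[{"slide":[0,0,0],"twist":[0,0,0],"claw":0.05},{"slide":[0,0,0],"twist":[0,0,0],"claw":0.035},{"slide":[0,0,0],"twist":[0,0,0],"claw":0.035},{"slide":[0,0,0],"twist":[0,0,0],"claw":0.035},{"slide":[0,0,0],"twist":[0,0,0],"claw":0.035},{"slide":[0,0,0],"twist":[0,0,0],"claw":0.035},{"slide":[0,0,0],"twist":[0,0,0],"claw":0.035}]'
```

```text
t: 33.3
position: [0.4308, -0.3166, 0.1537]
orientation: [2.165, -2.275, -0.003]
contact_force: [-0.9, -0.4, -0.7]
opening: 0.0876
finger_force: 0.0
t 33.3 j1,j6 [-0.27  0.22] tilt 0.12 cur 177.16 TWIST z rad -0.0006 SLIDE [ 0.0004 -0.0003  0.1162] rows 1.9
t: 34.05
position: [0.4321, -0.3167, 0.0385]
orientation: [-2.168, 2.274, -0.001]
contact_force: [0.7, 1.0, 0.5]
opening: 0.0822
finger_force: 0.0
t: 34.92
position: [0.4314, -0.3171, 0.0379]
orientation: [2.166, -2.275, 0.0]
contact_force: [-0.4, -0.3, 2.5]
opening: 0.0406
finger_force: 30.0
```

```bash
python3 -m creep '[{"slide":[0,0,-0.02],"twist":[0,0,0],"claw":0.035},{"slide":[0,0,-0.04],"twist":[0,0,0],"claw":0.035},{"slide":[0,0,-0.04],"twist":[0,0,0],"claw":0.035},{"slide":[0,0,-0.02],"twist":[0,0,0],"claw":0.035},{"slide":[-0.02,-0.004,0],"twist":[0,0,0],"claw":0.035},{"slide":[-0.045,-0.008,0],"twist":[0,0,0],"claw":0.035},{"slide":[-0.055,-0.01,0],"twist":[0,0,0],"claw":0.035},{"slide":[-0.055,-0.01,0],"twist":[0,0,0],"claw":0.035},{"slide":[-0.05,-0.009,0],"twist":[0,0,0],"claw":0.035},{"slide":[-0.035,-0.006,0],"twist":[0,0,0],"claw":0.035},{"slide":[-0.0165,-0.002,0],"twist":[0,0,0],"claw":0.035},{"slide":[0,0,0],"twist":[0,0,0],"claw":0.035}]'
python3 -m creep '[{"slide":[0,0,0],"twist":[0,0,0],"claw":0.035},{"slide":[0,0,0],"twist":[0,0,0],"claw":0.035}]'
python3 -c "
from h import *
d=shot('wrist','w10');shot('top','t10');shot('scene','s10');go(.4937,-.0425,.036,177.2)"
```

```text
t: 36.42
position: [0.4938, -0.0426, 0.1576]
orientation: [2.168, -2.273, -0.0]
contact_force: [-0.0, -0.4, -0.9]
opening: 0.0406
finger_force: 30.0
t: 36.67
position: [0.4936, -0.0442, 0.1577]
orientation: [2.165, -2.276, -0.0]
contact_force: [0.2, -0.0, 0.1]
opening: 0.0409
finger_force: 30.0
t 36.83 j1,j6 [ 0.31 -0.36] tilt 0.0 cur 177.13 TWIST z rad -0.0012 SLIDE [-1.400e-03  1.000e-04  1.218e-01] rows 1.9
```

View pics/s10.png

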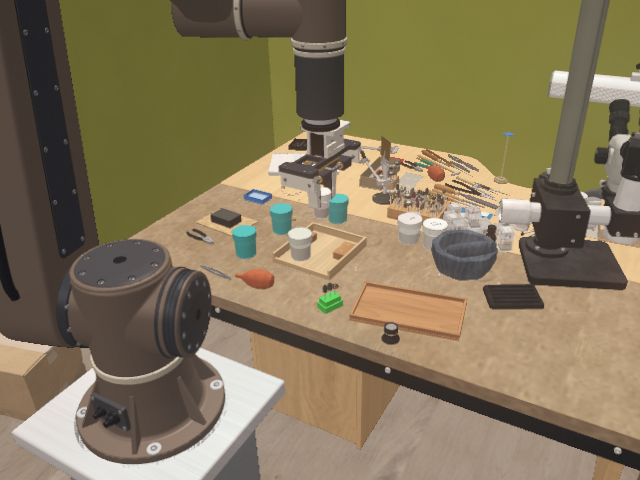

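In the scene view the wide jar is back at (300,243), where it first stood. The block is on the pad at (226,216), and the narrow jar hangs upright at (322,203). I lower it.

```bash
python3 -m creep '[{"slide":[-0.0012,0,0.03],"twist":[0,0,0],"claw":0.035},{"slide":[0,0,0.04],"twist":[0,0,0],"claw":0.035},{"slide":[0,0,0.03],"twist":[0,0,0],"claw":0.035},{"slide":[0,0,0.012],"twist":[0,0,0],"claw":0.035},{"slide":[0,0,0.005],"twist":[0,0,0],"claw":0.035},{"slide":[0,0,0.0025],"twist":[0,0,0],"claw":0.035},{"slide":[0,0,0.001],"twist":[0,0,0],"claw":0.035},{"slide":[0,0,0],"twist":[0,0,0],"claw":0.035},{"slide":[0,0,0],"twist":[0,0,0],"claw":0.035}]'
```

```text
t: 37.95
position: [0.4942, -0.042, 0.0377]
orientation: [-2.166, 2.275, -0.001]
contact_force: [-0.0, -0.7, -0.8]
opening: 0.0405
finger_force: 30.0
```

```bash
python3 -m creep '[{"slide":[0,0,0.001],"twist":[0,0,0],"claw":0.035},{"slide":[0,0,0],"twist":[0,0,0],"claw":0.035},{"slide":[0,0,0],"twist":[0,0,0],"claw":0.05},{"slide":[0,0,0],"twist":[0,0,0],"claw":0.06},{"slide":[0,0,0],"twist":[0,0,0],"claw":0.0876},{"slide":[0,0,0],"twist":[0,0,0],"claw":0.0876},{"slide":[0,0,-0.02],"twist":[0,0,0],"claw":0.0876},{"slide":[0,0,-0.04],"twist":[0,0,0],"claw":0.0876},{"slide":[0,0,-0.06],"twist":[0,0,0],"claw":0.0876},{"slide":[0,0,-0.04],"twist":[0,0,0],"claw":0.0876},{"slide":[0.06,0,0],"twist":[0,0,0],"claw":0.0876},{"slide":[0,0,0],"twist":[0,0,0],"claw":0.0876}]'
python3 -m creep '[{"slide":[0.06,0,0],"twist":[0,0,0],"claw":0.0876},{"slide":[0.06,0,0],"twist":[0,0,0],"claw":0.0876},{"slide":[0.04,0,0],"twist":[0,0,0],"claw":0.0876},{"slide":[0,0,0],"twist":[0,0,0],"claw":0.0876},{"slide":[0,0,0],"twist":[0,0,0],"claw":0.0876}]'
python3 - <<'E'
from h import *
d=shot('top','t11');d0=load('top0')
for n,e in(('start',d0),('now',d)):
    hsv=cv2.cvtColor(e['image'],cv2.COLOR_RGB2HSV);m=((hsv[...,1]<60)&(hsv[...,2]>150)).astype(np.uint8);m[:,:295]=0;m[:,352:]=0;m[:225]=0;m[284:]=0
    for c in cv2.findContours(m,cv2.RETR_EXTERNAL,cv2.CHAIN_APPROX_NONE)[0]:
        if cv2.contourArea(c)>50: (u,v),rad=cv2.minEnclosingCircle(c);print(n,rad,onz(e,u,v,.064).round(4))
cv2.imwrite('pics/t11c.png',cv2.resize(d['image'][205:335,175:485,::-1],None,fx=2.5,fy=2.5))
E
```

```text
t: 39.45
position: [0.4905, -0.1043, 0.1967]
orientation: [-2.162, 2.278, -0.001]
contact_force: [-0.5, -0.3, 0.3]
opening: 0.0877
finger_force: 0.0
t: 40.08
position: [0.4829, -0.2614, 0.1958]
orientation: [2.165, -2.276, -0.001]
contact_force: [-0.4, -0.1, 0.3]
opening: 0.0876
finger_force: 0.0
start 8.686812400817871 [[ 0.4932 -0.0424  0.064 ]]
start 10.978191375732422 [[0.4982 0.0134 0.064 ]]
now 11.039079666137695 [[0.4965 0.0144 0.064 ]]
```

View pics/t11c.png

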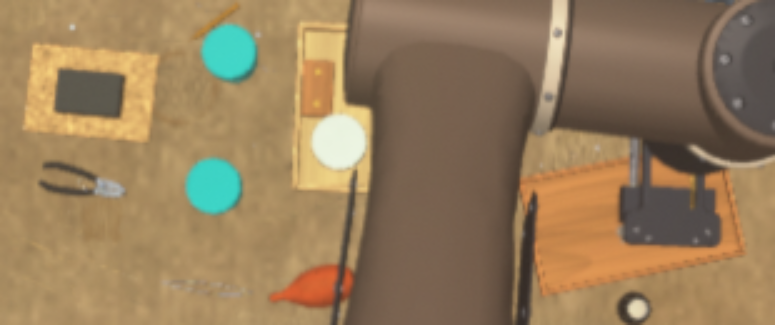

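The wide jar is within 2 mm of its start and the block is on the pad at (90,93). The arm hides the narrow jar here, so I compare the scene camera's depth before and after, by numbers only.

Run:
```python
from h import *
d=shot('scene','s11')
for n,e in(('start',load('scene0')),('now',d)):
    P,u,v=cloud(e,np.ones((480,640),bool))
    for nm,c in(('wide',(.498,.0137)),('narrow',(.493,-.042))):
        k=(np.hypot(P[:,0]-c[0],P[:,1]-c[1])<.034)&(P[:,2]>.056)&(P[:,2]<.08)
        k&=(P[:,1]>-.018) if nm=='wide' else (P[:,1]<-.018)
        q=P[k];print(n,nm,len(q),q.mean(0).round(4),u[k].mean().round(1),v[k].mean().round(1),q[:,2].std().round(4))
o=r.observe();print(o['joint_vel'].round(3))
```

```text
start wide 315 [0.492  0.0136 0.0637] 299.9 234.9 0.0029
start narrow 180 [ 0.4897 -0.041   0.0605] 321.0 242.3 0.0018
now wide 304 [0.4908 0.0143 0.0639] 299.4 234.9 0.0027
now narrow 183 [ 0.4894 -0.0406  0.0605] 320.8 242.3 0.0018
[ 0.006 -0.004  0.002  0.001  0.     0.004]
```

Both jars are upright and within about 2 mm of where they started, so I hand in.

```bash
python3 -c "
from workcell import r
print(r.finish_job())"
```

```text
the job is handed in; nothing more can be done
None
```

The job is handed in; the call returned no verdict, but my last measurements put the block flat on the pad about 5 mm off centre and aligned, and both jars upright within about 2 mm of where they stood.

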